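Scoop the chestnuts from the loaf tin into the bowl

TASK

Use the scoop to take all three chestnuts out of the loaf tin and tip them into the large white bowl, in one load or several, without touching the chestnuts with the fingers and without shifting the bowl. Then lay the scoop gently back, right way up and flat, on the floor of the empty tin, and let go. Leave the other things on the table alone.

Things in the scene. Friction and masses are not known exactly. Their poses are not given: they have to be found in the camera images.
- scoop: sheet-metal scoop, about 0.22 kg, lying flat. Origin: underside, middle of the back edge; x to the open front lip, z up. Flat floor 95 mm long (x 0 to 95), 104 mm wide, 3 mm thick; back wall 40 mm high; side walls 3 mm thick, 30 mm high to x = 50 mm, then 16 mm high to x = 75 mm, none beyond. A post 14 mm wide at the back carries a dark wooden handle (see scoop_grip)
- scoop_grip (a point): place to pinch the scoop's handle across y, mid-section: x -20, z 85 mm in the scoop's frame. The handle is straight, parallel to the blade floor, 100 mm long (x -75 to 25 mm), 16 mm wide in y, 20 mm high (z 75 to 95 mm)
- scoop_lip (a point): middle of the front lip, at the underside: x 95 mm, z 0 in the scoop's frame
- tin: dark steel open loaf tin, fixed. Origin: centre of its underside, x along its length. Outside 302 (x) by 126 mm, 45 mm high; walls and floor 6 mm: inside 290 by 114 mm, only 10 mm wider than the scoop. An 18 mm rim sticks out at each end, at the top. The chestnuts lie in its +x half (centres at x 24 to 123 mm); its -x half is empty, room for the scoop's blade with the lip towards +x
- bowl: the large white bowl, 200 mm across at the rim, 75 mm high, wall 5 mm, 0.8 kg, loose. Origin: centre of its underside
- nut0: one of three alike brown chestnuts, a flattened ball 40 mm across and 32 mm thick, 30 g or so, smooth (slides on the metal at a friction of about 0.4). Origin at its centre; z is its short axis while it lies flat. It starts lying flat in the +x half of the loaf tin and rolls on slopes over about 25 degrees
- nut1: one of three alike brown chestnuts, a flattened ball 40 mm across and 32 mm thick, 30 g or so, smooth (slides on the metal at a friction of about 0.4). Origin at its centre; z is its short axis while it lies flat. It starts lying flat in the +x half of the loaf tin and rolls on slopes over about 25 degrees
- nut2: one of three alike brown chestnuts, a flattened ball 40 mm across and 32 mm thick, 30 g or so, smooth (slides on the metal at a friction of about 0.4). Origin at its centre; z is its short axis while it lies flat. It starts lying flat in the +x half of the loaf tin and rolls on slopes over about 25 degrees
- ramekin: small white cup-shaped dish, 84 mm across, 45 mm high; a bystander, leave it alone
- mug: white mug, 80 mm across, 85 mm high, handle on its +y side; a bystander, leave it alone
- salt: glass jar with steel cap, 60 mm across, 90 mm high; a bystander, leave it alone
- woodspoon: wooden spoon lying flat, its origin under its middle; a bystander, leave it alone
Things that resemble listed ones, but are neither listed nor needed, are in the scene too. Leave any red look-alike of the scoop alone.

How it is judged:
By the outcome, as a careful person would: the job done as asked, in the order asked, and still so for the second after the job is handed in, with the robot touching nothing.
It also fails if it takes over 72 s, if anything falls off the work surface, if the arm or the gripper's body presses on something with over 40 N, if the wrist force passes 120 N, or if a joint passes its speed limit or range.

ROBOT

A 7-joint arm with a two-finger parallel gripper is mounted at the origin on the work surface. World frame = base frame: x ahead of the robot, y to its left, z up, the work surface at z = 0. Lengths are in m, angles in rad, forces in N, time in s.
With the tool pointing down it reaches from about 0.4 to 0.85 m from the base axis. Payload 4.5 kg.
Tool frame: the origin (TCP) lies where the fingers leave the gripper's body, on its centre line; the fingertips stand 64 mm ahead of it and the grasp point (between the pads) lies 45 mm ahead of it; z points along the fingers, y is the direction in which the jaws open and shut (so a half turn about z gives the same grasp; the last joint's range is limited). The gripper opens to 88 mm and grips with 3 to 60 N. Pads are 18 mm wide; open, the fingers measure 123 mm over their backs; the gripper's body (75 mm by 187 mm) begins 45 mm behind the grasp point.
Start: joints at [1.221, 0.689, -0.195, 1.565, 0.157, 0.902, -0.215], TCP at [0.234, -0.58, 0.303] pointing down, gripper open.
Joint ranges: [-3.01, 3.01], [-0.46, 2.08], [-1.47, 1.51], [0.13, 2.56], [-1, 4.14], [0.04, 2.09], [-2.66, 2.66]. Speed limits (rad/s): [2.57, 2.57, 3.14, 3.14, 3.14, 3.14, 3.14].

INTERFACE

Orientations are given as a unit quaternion [x, y, z, w].
In Python, from plant import monitor, snapshot, workorder, finder gives the robot as it stands.
- The arm moves only by the tool carry_out, never from a script. Its argument "motion" is one flat list of numbers, 6 for each row, row after row: the shift along the tool's x, y, z in cm, then the turn, a rotation vector about the tool's x, y, z in rad. In form: [x, y, z, rx, ry, rz, x, y, z, rx, ry, rz, ...]. A call has 1 to 8 rows; each row shifts and turns the commanded pose from where the row before left it, along the tool's axes as they then stand; what a row does not reach is not made up. A row lasts 1/8 s, in which the tool goes at most 62.5 mm and 10.7 degrees, less where a joint would pass 70% of its speed; a pose out of reach is approached as far as the arm can. A call with a gripper value outside its range is refused whole. "hand" is the finger opening in cm, from 0 to 8.81, set as the call begins (left out, the last holds). The fingers move at their own pace and stop on an object; "grip_force" is the grip in N (left out, the last holds). Time passes only in rows, so rows that do not move let the fingers close. It gives the time, the measured TCP pose, the force and the opening at its end, in the units of the state.
- monitor.get_state(): the state, without advancing time (a new reading comes with each control period).
- snapshot(name): name is "scene" or "side" or "wrist"; returns a dict with "frame" (400x640x3 uint8, red, green, blue), "range_z" (400x640 float32, m along the optical axis (not along the pixel's ray), 0 where there is no reading), "fx", "fy", "cx", "cy" (pixels), "rvec" (rotation vector, rad) and "tvec" (3), from world to camera coordinates, as OpenCV has them; the wrist camera has in their place "hand_eye" (4x4, takes a point from camera to tool coordinates, whose origin is the TCP and whose axes are the flange's). Camera axes: x right, y down, z forward; pixel columns grow to the right and rows downward; lengths in m; the calibration is good to about 2 mm. A picture is of the moment at which its call begins: read the wrist's pose just before it.
- workorder.finish_job(): hands the job in, once; it reports no verdict.
Trained networks look in a picture, given as the dict that the camera call returned (one of the last four; its "shot" number tells which), for a name from the list of things; names that differ only in an ending like _2 or _b are one class to them, and where a whole thing is asked for, a point or a joint stands for the part that bears it (a point fixed in the world has none). Each returns a list of dicts, best first, with "p" (0 to 1); they miss things now and then, are a little off and sometimes report something else, mostly with a low value. They report only what shows in the picture. A call takes as long as a camera call. They do not tell look-alikes from the thing itself.
- finder.masks_of(picture, thing): "pixels" (400x640 bool, what is visible of it) and "extent" ([left, top, right, bottom] in pixels, round what is visible of it).
The state is a dict: "clock": time; "q": joint angles; "qd": joint speeds; "joint_torque": joint torques, N m; "tool_pos": TCP position; "eef_rot": TCP orientation; "contact_force": force on the tool from outside, world axes, zero at the start; "moment": the same for the moment, N m; "opening": opening from 0.0 (shut) to 1.0 (fully open).
Only numpy, scipy, OpenCV 4.12 (cv2) and the standard library are available. Lean on these libraries where they do the work, as an engineer would, in place of code of your own. Each camera call takes 0.05 s, during which the arm holds its last target. There are 200 camera calls.

## Working session

There is one attempt and no reset: what is moved stays moved. The work goes in short steps, Python scripts to look and compute and a tool call to move; the robot and the scene stay as the last step left them, time stands still between calls to the robot, and variables do not carry over. Pictures are saved under pics/ and viewed, about 8 in all and at most 12, crops included, and the job is handed in when it is done.

Besides the shell and the picture viewer there is one more tool, called in YAML: its name, and indented under it one key for each argument. carry_out: Moves the arm, as the interface text tells. Its arguments: {"type":"object","properties":{"motion":{"type":"array"},"hand":{"type":"number"},"grip_force":{"type":"number"}},"required":["motion"]}

```bash
mkdir -p pics; ls; cat > h.py <<'E'
import numpy as np, cv2
from scipy.spatial.transform import Rotation as R
from plant import monitor, snapshot, workorder, finder
def cloud(p, st=None):
    Z=p["range_z"]; v,u=np.mgrid[:400,:640]
    c=np.stack([(u-p["cx"])/p["fx"]*Z,(v-p["cy"])/p["fy"]*Z,Z],-1)
    if "rvec" in p:
        Rm=cv2.Rodrigues(np.array(p["rvec"],float))[0]; return (c-np.ravel(p["tvec"]))@Rm
    H=np.array(p["hand_eye"]); t=c@H[:3,:3].T+H[:3,3]
    return t@R.from_quat(st["eef_rot"]).as_matrix().T+np.array(st["tool_pos"])
def save(p,n): cv2.imwrite(f"pics/{n}.png",p["frame"][:,:,::-1])
E
python3 - <<'E'
from h import *
s=monitor.get_state(); print(s)
for n in ("scene","side"):
    p=snapshot(n); save(p,n); C=cloud(p); ok=p["range_z"]>0
    for t in ("scoop","tin","bowl","nut0","ramekin","mug","salt","woodspoon"):
        for m in finder.masks_of(p,t)[:4]:
            q=C[m["pixels"]&ok]
            if len(q): print(n,t,round(m["p"],2),m["extent"],len(q),np.median(q,0).round(3),np.percentile(q,2,0).round(3),np.percentile(q,98,0).round(3))
E
```

```text
pics
{'clock': 0.0, 'q': array([ 1.22081134,  0.68995579, -0.19451378,  1.56630825,  0.15730977,
        0.90249203, -0.21509277]), 'qd': array([ 0.00086704,  0.000499  ,  0.00110961, -0.00148593,  0.00022463,
        0.0015954 ,  0.00121653]), 'joint_torque': array([-1.01569152e-03, -5.27557218e+01, -1.26676016e+00, -1.53427130e+01,
       -5.24713250e-02,  6.58825447e-03,  1.83241118e-04]), 'tool_pos': array([ 0.23379527, -0.57908916,  0.30193705]), 'eef_rot': array([ 9.81635795e-01,  1.90762631e-01, -2.35600163e-04, -8.53654224e-04]), 'contact_force': array([ 0.11698292,  0.05342051, -0.71547717]), 'moment': array([0.03873049, 0.00424886, 0.04689203]), 'opening': 0.9970099795222211}
scene scoop 0.95 [152.5, 201.7, 197.5, 276.1] 1752 [ 0.245 -0.268  0.005] [ 0.151 -0.337 -0.001] [ 0.315 -0.192  0.097]
scene scoop 0.65 [271.8, 202.7, 331.1, 257.7] 1401 [ 0.515 -0.013  0.006] [ 0.426 -0.059 -0.001] [0.578 0.047 0.097]
scene tin 0.97 [183.9, 239.6, 307.1, 347.5] 5847 [ 0.498 -0.262  0.009] [ 0.423 -0.401  0.002] [ 0.593 -0.089  0.048]
scene bowl 0.88 [343.6, 147.4, 407.8, 198.9] 2520 
[... 1775 characters left out ...]
.506 -0.165  0.043]
side ramekin 0.73 [259.8, 142.5, 290.3, 162.7] 555 [ 0.756 -0.084  0.026] [ 0.71  -0.117  0.002] [ 0.787 -0.039  0.045]
side ramekin 0.19 [181.7, 213.6, 269.5, 284.7] 4861 [0.594 0.267 0.032] [0.479 0.189 0.003] [0.661 0.366 0.075]
side mug 0.82 [215.2, 141.8, 254.4, 184.2] 1097 [0.781 0.054 0.054] [0.749 0.006 0.002] [0.826 0.113 0.085]
side mug 0.42 [184.7, 212.7, 271.4, 281.5] 4773 [0.594 0.267 0.032] [0.479 0.189 0.004] [0.66  0.366 0.075]
side salt 0.78 [299.4, 113.1, 317.2, 145.6] 579 [ 0.723 -0.207  0.057] [ 0.706 -0.245 -0.001] [ 0.776 -0.194  0.091]
side woodspoon 0.69 [157.0, 207.2, 228.0, 247.2] 544 [0.732 0.313 0.012] [ 0.71   0.178 -0.   ] [0.767 0.363 0.021]
```

View pics/scene.png

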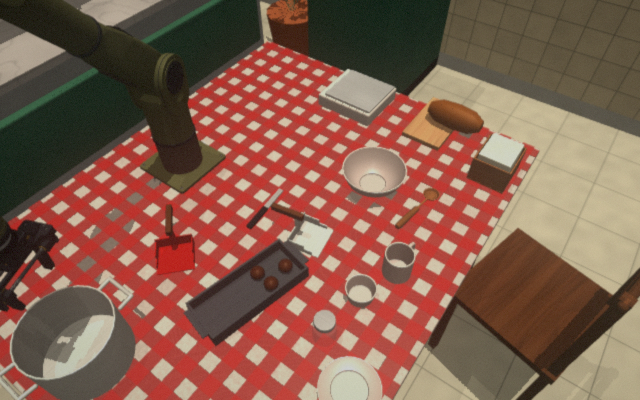

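```bash
python3 - <<'E'
from h import *
for n in ("scene","side"):
    p=snapshot(n); C=cloud(p); ok=p["range_z"]>0
    def pr(nm,M):
        q=C[M&ok][:,:2]
        if len(q)<8: return
        # robust rect
        r=cv2.minAreaRect(q.astype(np.float32)); print(n,nm,len(q),np.round(r[0],4),np.round(r[1],4),round(r[2],1))
    x,y,z=C[...,0],C[...,1],C[...,2]
    pr("tinrim",(z>.04)&(z<.052)&(x>.4)&(x<.62)&(y>-.43)&(y<-.06))
    for nm,b in (("scA",(.1,.34,-.36,-.17)),("scB",(.39,.6,-.08,.08))):
        B=(x>b[0])&(x<b[1])&(y>b[2])&(y<b[3]); pr(nm+"handle",B&(z>.088)&(z<.1)); 
        pr(nm+"floor/wall",B&(z>.0015)&(z<.045))
        M=B&(z>.088); print(p["frame"][M&ok].mean(0), p["frame"][B&(z>.002)&(z<.04)&ok].mean(0))
    M=(z>.071)&(z<.08)&(x>.45)&(x<.69)&(y>.15)&(y<.4)&ok; q=C[M][:,:2]
    A=np.c_[2*q,np.ones(len(q))]; s=np.linalg.lstsq(A,(q**2).sum(1),rcond=None)[0]; print("bowl",s[:2],np.sqrt(s[2]+s[0]**2+s[1]**2))
E
```

```text
scene tinrim 1294 [ 0.5068 -0.2403] [0.342  0.1314] 76.9
scene scAhandle 189 [ 0.2101 -0.2323] [0.0168 0.1014] 46.5
scene scAfloor/wall 2466 [ 0.2198 -0.265 ] [0.1896 0.2397] 89.9
[39.15940686 33.49675626 21.7326228 ] [168.16965974  58.77882798  50.67344045]
scene scBhandle 193 [ 0.4605 -0.0181] [0.0998 0.0196] 9.6
scene scBfloor/wall 1662 [4.952e-01 1.000e-04] [0.2095 0.1599] 0.0
[106.24352332  65.37305699  47.30051813] [178.81774082 138.54123354 124.20582121]
bowl [0.56789884 0.27663503] 0.09622025862481225
side tinrim 777 [ 0.5081 -0.241 ] [0.3408 0.1329] 77.2
side scAhandle 199 [ 0.2088 -0.2274] [0.0171 0.0993] 46.5
side scAfloor/wall 965 [ 0.2197 -0.2644] [0.1884 0.2389] 89.9
[96.7839196  55.42211055 31.10050251] [162.90957447  36.83111702  31.30452128]
side scBhandle 213 [ 0.4606 -0.0141] [0.1    0.0176] 9.9
side scBfloor/wall 1095 [ 4.951e-01 -2.000e-04] [0.209  0.1597] 0.2
[101.15023474  57.81220657  32.48356808] [182.09134045 157.82087782 145.02016607]
bowl [0.56810035 0.28033347] 0.0963350459380332
```

The picture shows the real metal scoop at pixel (305,232), its handle at (285,212) and a stray knife at about (265,208). The red decoy is at (175,250). The tin spans (190–305, 240–345) with the nuts at its right end, and the bowl is at (375,170). The measured sizes match the listed ones, so I'll move to a hover over the handle.

```bash
cat >> h.py <<'E'
def RT(yaw,pitch=0):  # scoop/tool heading yaw deg; pitch>0 = lip up (deg); tool x=heading, z down
    return R.from_euler('z',yaw,degrees=True)*R.from_euler('y',-pitch,degrees=True)*R.from_euler('x',180,degrees=True)
def plan(pos,rot,n=None,p0=None,r0=None):
    s=monitor.get_state(); p0=np.array(s["tool_pos"]) if p0 is None else np.array(p0); r0=R.from_quat(s["eef_rot"]) if r0 is None else r0
    rv=(r0.inv()*rot).as_rotvec(); d=np.array(pos)-p0
    m=int(np.ceil(max(np.linalg.norm(d)/.06,np.linalg.norm(rv)/.18,1))); n=max(n or m,m); out=[]
    for i in range(n):
        ri=r0*R.from_rotvec(rv*i/n); t=ri.inv().apply(d/n)*100
        out+=[*t.round(2),*(rv/n).round(3)]
    for k in range(0,n,8): print(n,[float(v) for v in out[48*k//8:48*k//8+48]])
def tcp(origin,rot): # scoop origin -> TCP for grip point; scoop rot = rot*Rx180
    sr=rot*R.from_euler('x',180,degrees=True); return np.array(origin)+sr.apply([-.02,0,.13])
E
python3 -c "
from h import *
plan([.4655,-.016,.23],RT(9.75),12)"
```

```text
12 [3.55, -3.63, 0.61, 0.0, -0.0, 0.018, 3.48, -3.69, 0.61, 0.0, -0.0, 0.018, 3.42, -3.76, 0.61, 0.0, -0.0, 0.018, 3.35, -3.82, 0.61, 0.0, -0.0, 0.018, 3.28, -3.88, 0.61, 0.0, -0.0, 0.018, 3.21, -3.93, 0.61, 0.0, -0.0, 0.018, 3.14, -3.99, 0.61, 0.0, -0.0, 0.018, 3.07, -4.04, 0.61, 0.0, -0.0, 0.018]
12 [3.0, -4.1, 0.61, 0.0, -0.0, 0.018, 2.92, -4.15, 0.61, 0.0, -0.0, 0.018, 2.85, -4.2, 0.61, 0.0, -0.0, 0.018, 2.77, -4.25, 0.61, 0.0, -0.0, 0.018]
```

carry_out:
  motion: [3.55,-3.6,0.6,0,0,0.018,3.5,-3.7,0.6,0,0,0.018,3.4,-3.75,0.6,0,0,0.018,3.35,-3.8,0.6,0,0,0.018,3.3,-3.9,0.6,0,0,0.018,3.2,-3.95,0.6,0,0,0.018,3.15,-4,0.6,0,0,0.018,3.05,-4.05,0.6,0,0,0.018]
  hand: 6

```text
clock: 2.0
tool_pos: [0.3896, -0.2024, 0.2548]
eef_rot: [0.993, 0.119, 0.001, 0.0]
contact_force: [0.3, 0.6, -0.3]
opening: 0.683
```

carry_out:
  motion: [3.0,-4.1,0.6,0,0,0.018,2.9,-4.15,0.6,0,0,0.018,2.85,-4.2,0.6,0,0,0.018,2.75,-4.25,0.6,0,0,0.018,0,0,0,0,0,0]

```text
clock: 2.62
tool_pos: [0.4677, -0.0114, 0.2305]
eef_rot: [0.996, 0.088, 0.001, -0.001]
contact_force: [-0.4, -0.1, -0.3]
opening: 0.686
```

```bash
cat > w.py <<'E'
from h import *
s=monitor.get_state(); p=snapshot("wrist"); save(p,"w1"); C=cloud(p,s)
x,y,z=C[...,0],C[...,1],C[...,2]; ok=p["range_z"]>0
print(s["clock"],s["tool_pos"],R.from_quat(s["eef_rot"]).as_euler('xyz',degrees=True))
B=ok&(x>.38)&(x<.56)&(y>-.09)&(y<.07)
M=B&(z>.085)&(z<.105); q=C[M]; r=cv2.minAreaRect(q[:,:2].astype(np.float32)); print(len(q),np.round(r[0],4),np.round(r[1],4),r[2],np.median(q[:,2]))
E
python3 w.py
```

```text
2.625 [ 0.46766633 -0.01137471  0.23045677] [-1.79881509e+02 -1.36307471e-01  1.01213149e+01]
3167 [ 0.461  -0.0171] [0.1   0.016] 9.64629077911377 0.09494546836379264
```

View pics/w1.png

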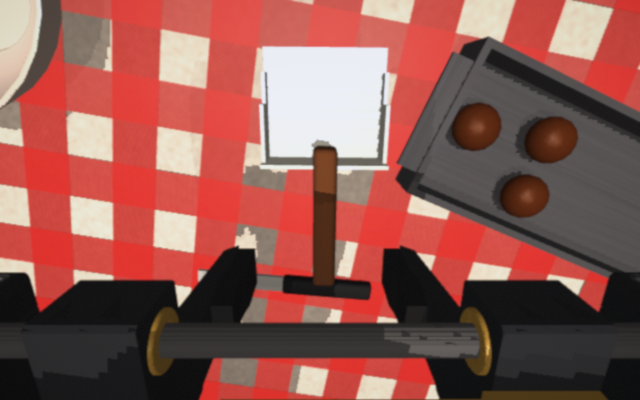

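The wrist view confirms the handle between the fingers at column 325, with the knife underneath its rear end and low. The three nuts are in the tin on the right. Next: descend and grip.

```bash
python3 -c "
from h import *
plan([.4659,-.0163,.130],RT(9.7),4)"
```

```text
4 [-0.03, 0.05, 2.51, -0.0, -0.0, 0.001, -0.03, 0.05, 2.51, -0.0, -0.0, 0.001, -0.02, 0.05, 2.51, -0.0, -0.0, 0.001, -0.02, 0.05, 2.51, -0.0, -0.0, 0.001]
```

carry_out:
  motion: [-0.03,0.05,2.5,0,0,0,-0.03,0.05,2.5,0,0,0,-0.02,0.05,2.5,0,0,0,-0.02,0.05,2.5,0,0,0,0,0,0,0,0,0,0,0,0,0,0,0]

```text
clock: 3.42
tool_pos: [0.4653, -0.0193, 0.1315]
eef_rot: [0.997, 0.083, 0.0, 0.0]
contact_force: [-0.0, 0.4, -0.9]
opening: 0.684
```

carry_out:
  motion: [0,0,0,0,0,0,0,0,0,0,0,0,0,0,0,0,0,0,0,0,0,0,0,0,0,0,0,0,0,0]
  hand: 0
  grip_force: 50

```text
clock: 4.05
tool_pos: [0.4653, -0.0182, 0.1308]
eef_rot: [0.996, 0.084, 0.0, -0.0]
contact_force: [-0.0, 1.0, 3.9]
opening: 0.176
```

carry_out:
  motion: [0,0,0,0,0,0,0,0,-1,0,0,0,0,0,-3,0,0,0,0,0,-4,0,0,0,0,0,0,0,0,0,0,0,0,0,0,0]

```text
clock: 4.8
tool_pos: [0.4647, -0.0185, 0.2105]
eef_rot: [0.996, 0.084, -0.0, 0.0]
contact_force: [-0.1, -0.9, -2.1]
opening: 0.172
```

```bash
cat > g.py <<'E'
from h import *
import sys
s=monitor.get_state(); p=snapshot("wrist"); save(p,sys.argv[1]); H=np.array(p["hand_eye"]); C=cloud(p,s)
print(s["clock"],s["tool_pos"],R.from_quat(s["eef_rot"]).as_euler('xyz',degrees=True),s["contact_force"],s["opening"])
T=(C-np.array(s["tool_pos"]))@R.from_quat(s["eef_rot"]).as_matrix()
q=T.copy(); q[...,0]+=-.02; q[...,1]*=-1; q[...,2]=.130-q[...,2]  # nominal scoop frame
ok=p["range_z"]>0
F=ok&(q[...,0]>.01)&(q[...,0]<.13)&(abs(q[...,1])<.045)&(abs(q[...,2])<.03)
a=q[F]; 
if len(a)>50:
    c=np.linalg.lstsq(np.c_[a[:,:2],np.ones(len(a))],a[:,2],rcond=None)[0]; print("floor plane slopes x,y, z0",c.round(4),len(a))
W=ok&(q[...,0]>-.02)&(q[...,0]<.12)&(abs(q[...,1])<.08)&(abs(q[...,2])<.05); b=q[W][:,:2].astype(np.float32)
r=cv2.minAreaRect(b); print("blade rect (scoop frame)",np.round(r[0],4),np.round(r[1],4),r[2])
E
python3 g.py w2
```

```text
4.8 [ 0.46472559 -0.01849684  0.21046985] [1.79997798e+02 4.54267103e-02 9.60998941e+00] [-0.09458012 -0.92044486 -2.1155956 ] 0.17240826623531544
floor plane slopes x,y, z0 [-0.0081 -0.002   0.0022] 23204
blade rect (scoop frame) [ 0.038  -0.0137] [0.1158 0.1327] 0.017409631982445717
```

```bash
python3 -c "
from h import *
u=np.array([np.cos(np.radians(77)),np.sin(np.radians(77))]); o=np.r_[np.array([.5075,-.2407])-.085*u,.085]
print(o); plan(tcp(o,RT(77)),RT(77),14)"
```

```text
[ 0.48837916 -0.32352146  0.085     ]
14 [-0.25, 2.31, -0.04, -0.0, 0.0, -0.084, -0.44, 2.28, -0.04, -0.0, 0.0, -0.084, -0.63, 2.23, -0.04, -0.0, 0.0, -0.084, -0.82, 2.17, -0.04, -0.0, 0.0, -0.084, -1.0, 2.1, -0.03, -0.0, 0.0, -0.084, -1.17, 2.01, -0.03, -0.0, 0.0, -0.084, -1.33, 1.9, -0.03, -0.0, 0.0, -0.084, -1.49, 1.78, -0.03, -0.0, 0.0, -0.084]
14 [-1.63, 1.65, -0.03, -0.0, 0.0, -0.084, -1.77, 1.51, -0.03, -0.0, 0.0, -0.084, -1.89, 1.35, -0.03, -0.0, 0.0, -0.084, -1.99, 1.19, -0.04, -0.0, 0.0, -0.084, -2.09, 1.02, -0.04, -0.0, 0.0, -0.084, -2.16, 0.84, -0.04, -0.0, 0.0, -0.084]
```

carry_out:
  motion: [-0.25,2.3,0,0,0,-0.084,-0.45,2.3,0,0,0,-0.084,-0.65,2.2,0,0,0,-0.084,-0.8,2.2,0,0,0,-0.084,-1,2.1,0,0,0,-0.084,-1.15,2,0,0,0,-0.084,-1.35,1.9,0,0,0,-0.084,-1.5,1.8,0,0,0,-0.084]

```text
clock: 5.85
tool_pos: [0.4755, -0.2046, 0.2092]
eef_rot: [0.913, 0.409, -0.001, -0.001]
contact_force: [0.4, 0.1, -2.3]
opening: 0.178
```

carry_out:
  motion: [-1.65,1.65,0,0,0,-0.084,-1.75,1.5,0,0,0,-0.084,-1.9,1.35,0,0,0,-0.084,-2,1.2,0,0,0,-0.084,-2.1,1,0,0,0,-0.084,-2.15,0.85,0,0,0,-0.084,0,0,0,0,0,0,0,0,0,0,0,0]

```text
clock: 6.85
tool_pos: [0.4841, -0.3416, 0.2097]
eef_rot: [0.783, 0.622, 0.0, -0.001]
contact_force: [0.5, -0.3, -1.9]
opening: 0.173
```

```bash
cat > t.py <<'E'
from h import *
import sys
s=monitor.get_state(); p=snapshot("wrist"); save(p,sys.argv[1]); C=cloud(p,s); ok=p["range_z"]>0
print(s["clock"],s["tool_pos"],R.from_quat(s["eef_rot"]).as_euler('xyz',degrees=True))
T=(C-np.array(s["tool_pos"]))@R.from_quat(s["eef_rot"]).as_matrix()
q=T.copy(); q[...,0]-=.02; q[...,1]*=-1; q[...,2]=.130-q[...,2]; z=C[...,2]
X,Y=q[...,0],q[...,1]
rim=ok&(z>.041)&(z<.050)&(X>.07)&(X<.32)&(abs(Y)<.1)
for a in np.arange(.10,.26,.02):
    y=Y[rim&(abs(X-a)<.01)]
    if len(y)>5:
        l,h=y[y>0],y[y<0]; print(round(a,2),"walls",[(round(np.percentile(k,5),4),round(np.percentile(k,95),4)) for k in (l,h) if len(k)>3])
sd=ok&(abs(q[...,2]-.030)<.005)&(X>0)&(X<.055)&(abs(Y)>.03)&(abs(Y)<.07)
for sg in (1,-1):
    k=Y[sd&(Y*sg>0)]; print("scoop side",sg,len(k),np.median(k) if len(k) else None)
e=ok&(z>.041)&(z<.05)&(abs(Y)<.04)&(X>.15); print("end wall X",np.percentile(X[e],[2,98]))
fl=ok&(abs(q[...,2]-.003)<.004)&(abs(Y)<.045)&(X<.11)&(X>0.03); print("lip X",np.percentile(X[fl],99.5))
for m in finder.masks_of(p,"nut0")[:4]:
    k=q[m["pixels"]&ok]; 
    if len(k): print("nut",m["p"],k.mean(0).round(3),len(k))
E
python3 t.py w3
```

```text
6.85 [ 0.48408505 -0.34164425  0.20972624] [-1.79890153e+02 -1.10681624e-01  7.69766460e+01]
0.1 walls [(np.float64(0.0572), np.float64(0.063)), (np.float64(-0.0624), np.float64(-0.0568))]
0.12 walls [(np.float64(0.0572), np.float64(0.0629)), (np.float64(-0.0621), np.float64(-0.0567))]
scoop side 1 862 0.05124270047424162
scoop side -1 837 -0.047731874945900664Traceback (most recent call last):
  File "t.py", line 16, in <module>
    e=ok&(z>.041)&(z<.05)&(abs(Y)<.04)&(X>.15); print("end wall X",np.percentile(X[e],[2,98]))
                                                                   ~~~~~~~~~~~~~^^^^^^^^^^^^^
    return _quantile_unchecked(
        a, q, axis, out, overwrite_input, method, keepdims, weights)
    return _ureduce(a,
                    func=_quantile_ureduce_func,
    ...<5 lines>...
                    overwrite_input=overwrite_input,
                    method=method)
    r = func(a, **kwargs)
    result = _quantile(arr,
                       quantiles=q,
    ...<2 lines>...
                       out=out,
                       weights=wgt)
    slices_having_nans = np.isnan(arr[-1, ...])
                                  ~~~^^^^^^^^^
IndexError: index -1 is out of bounds for axis 0 with size 0
```

View pics/w3.png

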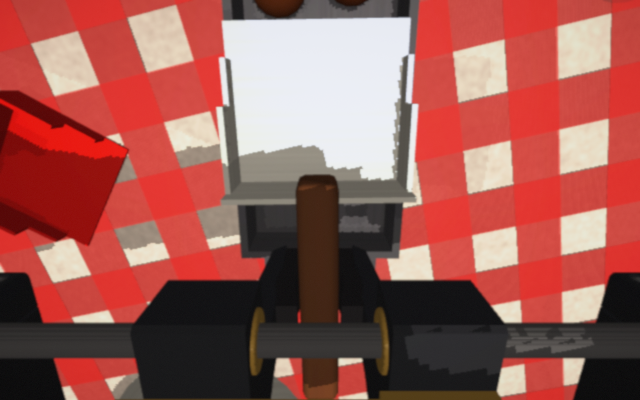

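The blade is over the empty half of the tin, and the tin walls are centred on the tool to within 0.3 mm. I'll check the scoop's own lateral offset and yaw in the hand.

```bash
cat > y.py <<'E'
from h import *
s=monitor.get_state(); p=snapshot("wrist"); C=cloud(p,s); ok=p["range_z"]>0
T=(C-np.array(s["tool_pos"]))@R.from_quat(s["eef_rot"]).as_matrix()
q=T.copy(); q[...,0]-=.02; q[...,1]*=-1; q[...,2]=.130-q[...,2]; X,Y,Zs=q[...,0],q[...,1],q[...,2]
for a in np.arange(.005,.1,.01):
    k=ok&(abs(X-a)<.005)&(abs(Y)<.075)&(Zs>-.006)&(Zs<.036); k1=Y[k]; 
    print(round(a,3),len(k1),np.percentile(k1,[.5,99.5]).round(4), "mid",np.percentile(k1,[.5,99.5]).mean().round(4), "zmax",Zs[k].max().round(3))
fl=ok&(abs(Zs-.003)<.006)&(X>.03)&(X<.12)&(abs(Y)<.045); print("lip",np.percentile(X[fl],99.8), "floor world z near lip",np.median(C[...,2][fl&(X>.08)]))
for sg in (1,-1):
    for a,b in((.02,.05),(.07,.095)):
        k=fl&(Y*sg>.02)&(X<b)&(X>a); print(sg,a,np.median(Zs[k]))
E
python3 y.py
```

```text
0.005 3814 [-0.0497  0.0528] mid 0.0015 zmax 0.036
0.015 3099 [-0.0499  0.053 ] mid 0.0016 zmax 0.031
0.025 3191 [-0.0498  0.0532] mid 0.0017 zmax 0.031
0.035 3400 [-0.0495  0.0534] mid 0.002 zmax 0.031
0.045 3466 [-0.0495  0.0536] mid 0.0021 zmax 0.031
0.055 3427 [-0.0494  0.0538] mid 0.0022 zmax 0.03
0.065 3499 [-0.0491  0.0539] mid 0.0024 zmax 0.017
0.075 3595 [-0.0489  0.054 ] mid 0.0026 zmax 0.017
0.085 3661 [-0.0488  0.0541] mid 0.0027 zmax 0.004
0.095 1876 [-0.0488  0.0541] mid 0.0026 zmax 0.004
lip 0.0952122392190212 floor world z near lip 0.0817484323673087
1 0.02 0.0018927998719656808
1 0.07 0.0015112618326216798
-1 0.02 0.0019336486640307293
-1 0.07 0.0015763011375413555
```

carry_out:
  motion: [0,0.05,1,0,0,0.008,0,0.05,1,0,0,0.007,0,0,0.5,0,0,0,0,0,0,0,0,0]

```text
clock: 7.45
tool_pos: [0.4851, -0.3432, 0.1851]
eef_rot: [0.787, 0.617, -0.0, -0.001]
contact_force: [0.8, -0.3, -2.1]
opening: 0.177
```

```bash
python3 y.py | sed -n '2p;6p;9,11p'; sed -i 's/^e=ok.*$//' t.py; python3 t.py w4
```

```text
0.015 3090 [-0.0499  0.0531] mid 0.0016 zmax 0.031
0.055 3421 [-0.0494  0.0538] mid 0.0022 zmax 0.03
0.085 3656 [-0.0488  0.0541] mid 0.0027 zmax 0.004
0.095 1868 [-0.0487  0.0541] mid 0.0027 zmax 0.004
lip 0.0951415718694682 floor world z near lip 0.05658491808715643
7.5 [ 0.48534533 -0.34340684  0.18550619] [-1.79985205e+02 -3.48935789e-03  7.61338617e+01]
0.1 walls [(np.float64(0.0608), np.float64(0.0667)), (np.float64(-0.0588), np.float64(-0.053))]
scoop side 1 860 0.05125307002608609
scoop side -1 835 -0.047805713311557245
lip X 0.09480304293735195
nut 0.66 [ 0.109  0.033 -0.031] 224
```

carry_out:
  motion: [0,-0.12,0,0,0,0,0,0,1.3,0,0,0,0,0,1.3,0,0,0,0,0,1.2,0,0,0,0,0,0.6,0,0,0,0,0,0,0,0,0]

```text
clock: 8.35
tool_pos: [0.484, -0.343, 0.1411]
eef_rot: [0.787, 0.617, -0.0, -0.0]
contact_force: [0.2, 0.6, -2.4]
opening: 0.176
```

```bash
python3 y.py | sed -n '9,11p'; python3 t.py w4
```

```text
0.085 5376 [-0.0602  0.0647] mid 0.0023 zmax 0.036
0.095 4825 [-0.06    0.0648] mid 0.0024 zmax 0.036
lip 0.09526576426443116 floor world z near lip 0.012618288065481154
8.4 [ 0.48428183 -0.34308765  0.14157844] [-1.79994712e+02 -4.88073824e-03  7.61391510e+01]
0.1 walls [(np.float64(0.0595), np.float64(0.0655)), (np.float64(-0.06), np.float64(-0.0541))]
scoop side 1 2563 0.059009496414364315
scoop side -1 2517 -0.05537480266854183
lip X 0.09479064304077486
```

View pics/w4.png

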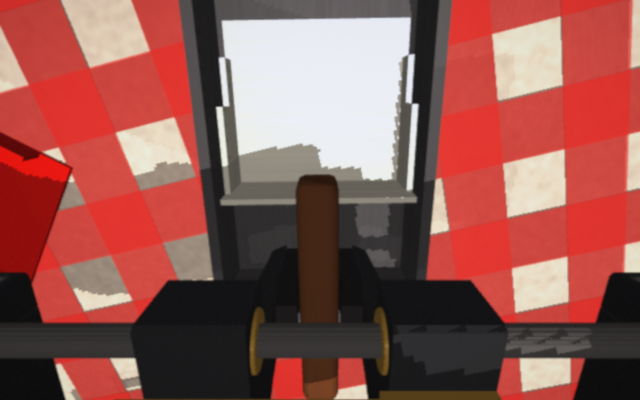

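The blade is inside the tin between both walls with equal gaps, and about 3.6 mm above the floor. I'll lower it to touch.

carry_out:
  motion: [0,0,0.15,0,0,0,0,0,0.15,0,0,0,0,0,0.05,0,0,0,0,0,0,0,0,0]

```text
clock: 9.0
tool_pos: [0.4842, -0.3432, 0.1382]
eef_rot: [0.787, 0.617, 0.0, 0.0]
contact_force: [1.0, 0.2, -1.1]
opening: 0.172
```

carry_out:
  motion: [0,0,0.05,0,0,0,1,-0.015,0,0,0,0,1,-0.015,0,0,0,0,1,-0.015,0,0,0,0,1,-0.015,0,0,0,0,1,-0.015,0,0,0,0,1,-0.015,0,0,0,0,0,0,0,0,0,0]

```text
clock: 10.0
tool_pos: [0.4982, -0.2833, 0.1378]
eef_rot: [0.787, 0.617, 0.0, -0.0]
contact_force: [-1.1, -0.3, -1.7]
opening: 0.178
```

```bash
python3 y.py | sed -n '11p'; python3 t.py w5|tail -n +2;  python3 - <<'E'
from h import *
u=np.array([np.cos(np.radians(77)),np.sin(np.radians(77))])
for n in("scene","side"):
    p=snapshot(n); C=cloud(p)
    for m in finder.masks_of(p,"nut0")[:4]:
        k=C[m["pixels"]&(p["range_z"]>0)].mean(0); d=k[:2]-[.5075,-.2407]; print(n,round(m["p"],2),(d@u).round(3),(d@[-u[1],u[0]]).round(3),k[2].round(3))
E
```

```text
lip 0.10434011079260165 floor world z near lip 0.009029049927797989
0.1 walls [(np.float64(0.0595), np.float64(0.0653)), (np.float64(-0.06), np.float64(-0.0543))]
scoop side 1 1474 0.053097890906434145
scoop side -1 1411 -0.04947363815970465
lip X 0.09844972846106705
nut 0.94 [0.093 0.029 0.025] 2069
nut 0.82 [ 0.093 -0.022  0.026] 2037
scene 0.7 0.017 -0.001 0.026
scene 0.66 0.075 -0.028 0.034
scene 0.59 0.077 0.024 0.029
scene 0.56 0.113 -0.007 0.031
side 0.68 0.081 -0.022 0.029
```

View pics/w5.png

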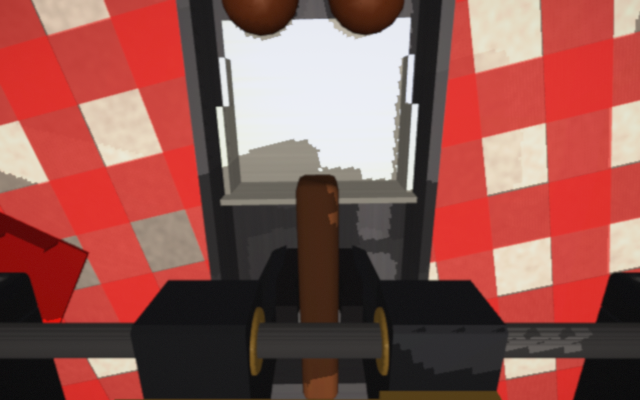

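carry_out:
  motion: [1,-0.015,0,0,0,0,1,-0.015,0,0,0,0,1,-0.015,0,0,0,0,0.8,-0.01,0,0,0,0,0.8,-0.01,0,0,0,0,0.8,-0.01,0,0,0,0,0,0,0,0,0,0]

```text
clock: 11.22
tool_pos: [0.5102, -0.2312, 0.1378]
eef_rot: [0.787, 0.617, 0.0, -0.0]
contact_force: [1.0, -0.1, -2.3]
opening: 0.176
```

carry_out:
  motion: [0.5,-0.01,0,0,0,0,0.5,-0.01,0,0,0,0,0.4,-0.005,0,0,0,0,0,0,0,0,0,0]

```text
clock: 11.72
tool_pos: [0.5128, -0.2176, 0.1376]
eef_rot: [0.787, 0.617, 0.0, -0.0]
contact_force: [-0.6, -1.1, -1.3]
opening: 0.173
```

```bash
python3 y.py | sed -n '11p'; python3 t.py w6
```

```text
lip 0.09892809060736552 floor world z near lip 0.0087764781757525
11.775 [ 0.51290818 -0.21759834  0.13758273] [-1.79964209e+02 -4.96621143e-02  7.61767519e+01]
0.1 walls [(np.float64(0.0012), np.float64(0.0647)), (np.float64(-0.0596), np.float64(-0.002))]
scoop side 1 1495 0.05319066426809569
scoop side -1 1435 -0.0493497617195014
lip X 0.09872335788850992
nut 0.68 [0.077 0.034 0.029] 4900
nut 0.67 [ 0.077 -0.033  0.041] 5422
nut 0.58 [ 0.08  -0.001  0.035] 4360
```

View pics/w6.png

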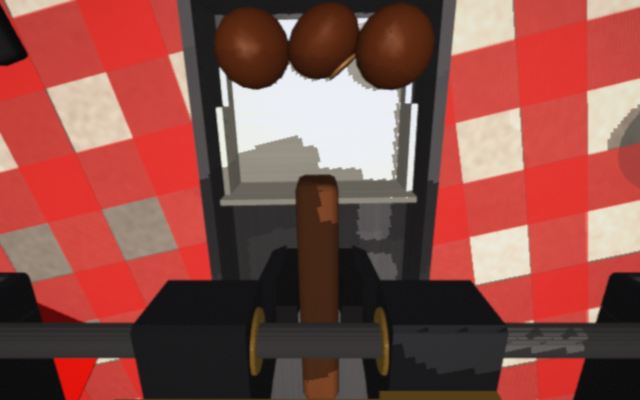

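All three nuts are on the blade, abreast near the lip at pixels (252,48), (323,40) and (395,46). I'll back off the end wall slightly, then tip the lip up about the back edge inside the tin so they roll to the rear.

carry_out:
  motion: [-0.3,0.005,-0.2,0,0,0,-0.57,0,0.1,0,0.0436,0,-0.57,0,0.1,0,0.0436,0,-0.57,0,0.1,0,0.0436,0,-0.57,0,0.1,0,0.0436,0,-0.57,0,0.1,0,0.0436,0,-0.57,0,0.1,0,0.0436,0,0,0,0,0,0,0]

```text
clock: 12.88
tool_pos: [0.5037, -0.2557, 0.1294]
eef_rot: [0.782, 0.61, 0.102, -0.08]
contact_force: [0.2, 0.2, -2.5]
opening: 0.176
```

```bash
python3 t.py w7
```

```text
12.875 [ 0.50365694 -0.25567126  0.12938233] [-179.970043    -14.93809896   75.91882025]
0.1 walls [(np.float64(0.0597), np.float64(0.0655)), (np.float64(-0.0596), np.float64(-0.054))]
scoop side 1 1956 0.05828524339956366
scoop side -1 1917 -0.05557378743614174
lip X 0.09311452721051697
nut 0.97 [ 0.086 -0.032  0.03 ] 4155
nut 0.95 [0.083 0.001 0.034] 4147
nut 0.84 [0.071 0.033 0.031] 4502
```

View pics/w7.png

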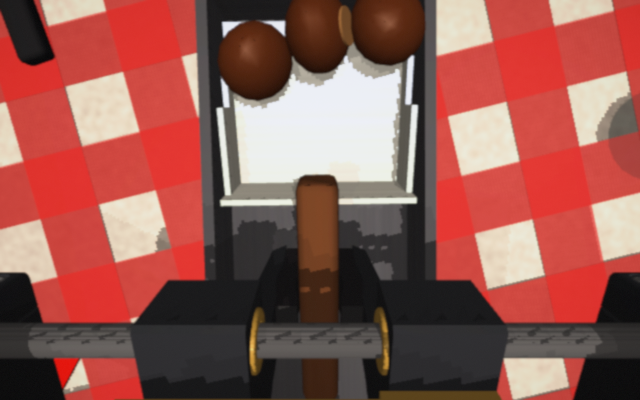

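carry_out:
  motion: [-0.57,0,0.1,0,0.0436,0,-0.57,0,0.1,0,0.0436,0,-0.57,0,0.1,0,0.0436,0,-0.57,0,0.1,0,0.0436,0,-0.57,0,0.1,0,0.0436,0,0,0,0,0,0,0,0,0,0,0,0,0]

```text
clock: 13.85
tool_pos: [0.4986, -0.2774, 0.1158]
eef_rot: [0.765, 0.599, 0.187, -0.146]
contact_force: [0.7, -0.0, -2.5]
opening: 0.17
```

```bash
python3 t.py w8
```

```text
13.85 [ 0.49860347 -0.2774132   0.11582503] [179.98335467 -27.49680382  76.17487819]
0.1 walls [(np.float64(0.005), np.float64(0.0646)), (np.float64(-0.0593), np.float64(-0.004))]
scoop side 1 2684 0.045185160955768036
scoop side -1 2275 -0.04730111729051307
lip X 0.09434747499854336
nut 0.96 [ 0.023 -0.025  0.033] 3534
nut 0.95 [0.025 0.027 0.03 ] 3615
nut 0.8 [ 0.056 -0.027  0.034] 3978
```

View pics/w8.png

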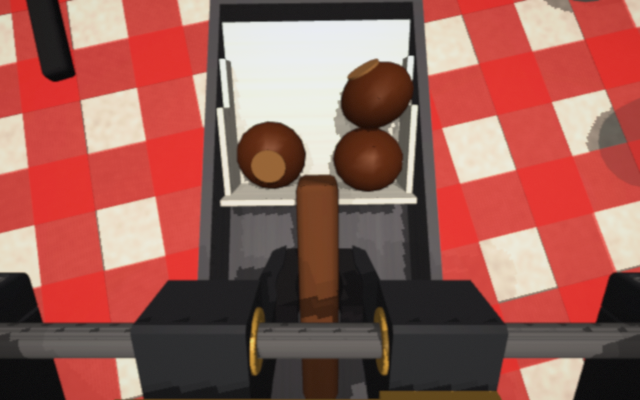

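Two nuts sit against the back wall at (270,155) and (368,158), and the third is behind the right one at (377,95). I'll lift with this tilt held and carry them to the bowl.

```bash
cat > b.py <<'E'
from h import *
s=monitor.get_state(); p=np.array(s["tool_pos"]); r=R.from_quat(s["eef_rot"])
B=np.array([.568,.2785]); a=np.radians(76.5); u=np.array([np.cos(a),np.sin(a)])
T1=tcp(np.r_[B-.128*u,.15],r)
print("origin now",p-r.apply([-.02,0,-.13]),"target",T1)
up=np.array([p[0],p[1],T1[2]]); print("lift"); plan(up,r,7); print("carry"); plan(T1,r,14,p0=up)
E
python3 b.py
```

```text
origin now [ 0.51737009 -0.20172525  0.01000164] target [0.51953074 0.07856755 0.25610792]
lift
7 [0.92, 0.0, -1.77, 0.0, 0.0, 0.0, 0.92, 0.0, -1.77, 0.0, 0.0, 0.0, 0.92, 0.0, -1.77, 0.0, 0.0, 0.0, 0.92, 0.0, -1.77, 0.0, 0.0, 0.0, 0.92, 0.0, -1.77, 0.0, 0.0, 0.0, 0.92, 0.0, -1.77, 0.0, 0.0, 0.0, 0.92, 0.0, -1.77, 0.0, 0.0, 0.0]
carry
14 [2.22, -0.46, 1.15, 0.0, 0.0, 0.0, 2.22, -0.46, 1.15, 0.0, 0.0, 0.0, 2.22, -0.46, 1.15, 0.0, 0.0, 0.0, 2.22, -0.46, 1.15, 0.0, 0.0, 0.0, 2.22, -0.46, 1.15, 0.0, 0.0, 0.0, 2.22, -0.46, 1.15, 0.0, 0.0, 0.0, 2.22, -0.46, 1.15, 0.0, 0.0, 0.0, 2.22, -0.46, 1.15, 0.0, 0.0, 0.0]
14 [2.22, -0.46, 1.15, 0.0, 0.0, 0.0, 2.22, -0.46, 1.15, 0.0, 0.0, 0.0, 2.22, -0.46, 1.15, 0.0, 0.0, 0.0, 2.22, -0.46, 1.15, 0.0, 0.0, 0.0, 2.22, -0.46, 1.15, 0.0, 0.0, 0.0, 2.22, -0.46, 1.15, 0.0, 0.0, 0.0]
```

carry_out:
  motion: [0.45,0,-0.9,0,0,0,0.9,0,-1.75,0,0,0,0.9,0,-1.75,0,0,0,0.95,0,-1.8,0,0,0,0.95,0,-1.8,0,0,0,0.95,0,-1.8,0,0,0,0.9,0,-1.75,0,0,0,0.45,0,-0.9,0,0,0]

```text
clock: 14.95
tool_pos: [0.4987, -0.2782, 0.2574]
eef_rot: [0.765, 0.599, 0.187, -0.146]
contact_force: [0.2, 0.2, -3.2]
opening: 0.178
```

carry_out:
  motion: [1.1,-0.2,0.6,0,0,0,2.2,-0.45,1.15,0,0,0,2.2,-0.45,1.15,0,0,0,2.2,-0.45,1.15,0,0,0,2.2,-0.45,1.15,0,0,0,2.2,-0.45,1.15,0,0,0,2.2,-0.45,1.15,0,0,0,2.2,-0.45,1.15,0,0,0]

```text
clock: 15.95
tool_pos: [0.5095, -0.0874, 0.2546]
eef_rot: [0.765, 0.599, 0.186, -0.148]
contact_force: [0.6, -0.4, -3.5]
opening: 0.171
```

carry_out:
  motion: [2.2,-0.5,1.15,0,0,0,2.2,-0.5,1.15,0,0,0,2.2,-0.5,1.15,0,0,0,2.2,-0.5,1.15,0,0,0,2.2,-0.5,1.15,0,0,0,1.1,-0.2,0.6,0,0,0,0.5,0,0.3,0,0,0,0,0,0,0,0,0]

```text
clock: 16.95
tool_pos: [0.5183, 0.0552, 0.2541]
eef_rot: [0.765, 0.599, 0.187, -0.146]
contact_force: [-0.3, 0.1, -2.9]
opening: 0.171
```

```bash
python3 b.py | head -3; python3 t.py w9; python3 - <<'E'
from h import *
p=snapshot("scene"); save(p,"s2"); C=cloud(p); x,y,z=C[...,0],C[...,1],C[...,2]
M=(z>.071)&(z<.08)&(x>.45)&(x<.69)&(y>.15)&(y<.4)&(p["range_z"]>0); q=C[M][:,:2]
A=np.c_[2*q,np.ones(len(q))]; s=np.linalg.lstsq(A,(q**2).sum(1),rcond=None)[0]; print("bowl",s[:2],len(q))
E
```

```text
origin now [0.53691871 0.13063835 0.14790915] target [0.51953552 0.07861478 0.25614234]
lift
7 [0.01, -0.0, -0.03, 0.0, 0.0, 0.0, 0.01, -0.0, -0.03, 0.0, 0.0, 0.0, 0.01, -0.0, -0.03, 0.0, 0.0, 0.0, 0.01, -0.0, -0.03, 0.0, 0.0, 0.0, 0.01, -0.0, -0.03, 0.0, 0.0, 0.0, 0.01, -0.0, -0.03, 0.0, 0.0, 0.0, 0.01, -0.0, -0.03, 0.0, 0.0, 0.0]
16.95 [0.51833524 0.05521648 0.25405149] [-179.96217205  -27.45139856   76.09508453]
0.12 walls [(np.float64(0.0699), np.float64(0.0793)), (np.float64(-0.0675), np.float64(-0.0597))]
0.14 walls [(np.float64(0.0513), np.float64(0.0726)), (np.float64(-0.0629), np.float64(-0.0411))]
scoop side 1 2241 0.040521499577164236
scoop side -1 1563 -0.04185200607029129
lip X 0.09429991846976422
nut 0.92 [ 0.023 -0.023  0.032] 3585
nut 0.73 [0.025 0.029 0.029] 3624
nut 0.61 [ 0.055 -0.025  0.035] 3857
bowl [0.5682819  0.27677488] 234
```

carry_out:
  motion: [1,-0.2,0.5,0,0,0,1,-0.2,0.5,0,0,0,1.3,0,-0.13,0,-0.1,0,1.3,0,-0.13,0,-0.1,0,1.3,0,-0.13,0,-0.1,0,1.3,0,-0.13,0,-0.1,0,1.3,0,-0.13,0,-0.1,0,0,0,0,0,0,0]

```text
clock: 18.1
tool_pos: [0.534, 0.1418, 0.2791]
eef_rot: [0.785, 0.62, -0.006, 0.005]
contact_force: [-0.4, 0.4, -2.6]
opening: 0.175
```

```bash
python3 b.py | head -1; python3 t.py w10
```

```text
origin now [0.53827519 0.15917778 0.14876267] target [0.53384247 0.13664588 0.28030454]
18.1 [0.53399866 0.14178702 0.27906721] [179.94657668   0.92072178  76.57243462]
0.1 walls [(np.float64(0.0785), np.float64(0.0823)), (np.float64(-0.0838), np.float64(-0.0771))]
0.12 walls [(np.float64(0.0797), np.float64(0.0835)), (np.float64(-0.0863), np.float64(-0.082))]
scoop side 1 2172 0.04025865341321293
scoop side -1 1269 -0.047359615305304394
lip X 0.09356063228854554
nut 0.73 [ 0.028 -0.021  0.033] 3460
nut 0.67 [ 0.066 -0.024  0.032] 4158
```

carry_out:
  motion: [1.15,0,-0.13,0,-0.09,0,1.15,0,-0.13,0,-0.09,0,1.15,0,-0.13,0,-0.09,0,1.15,0,-0.13,0,-0.09,0,1.15,0,-0.13,0,-0.09,0,1.15,0,-0.13,0,-0.09,0,0,0,0,0,0,0,0,0,0,0,0,0]

```text
clock: 19.2
tool_pos: [0.5508, 0.2004, 0.2697]
eef_rot: [0.757, 0.592, -0.218, 0.17]
contact_force: [-0.3, -0.5, -1.1]
opening: 0.176
```

```bash
python3 b.py | head -1; python3 t.py w11
```

```text
origin now [0.5382238  0.14993273 0.14888842] target [0.5507423  0.20453228 0.27079256]
19.2 [0.5508471  0.20042836 0.26968099] [-179.99207673   32.05738794   75.9841904 ]
0.1 walls [(np.float64(0.0363), np.float64(0.055)), (np.float64(-0.0509), np.float64(-0.0346))]
0.12 walls [(np.float64(0.048), np.float64(0.061)), (np.float64(-0.0577), np.float64(-0.0452))]
scoop side 1 814 0.05083150032675597
scoop side -1 808 -0.048428139720078686
lip X 0.09459964794350388
nut 0.65 [ 0.023 -0.253 -0.105] 9913
nut 0.19 [-0.162 -0.088 -0.248] 2965
```

View pics/w11.png

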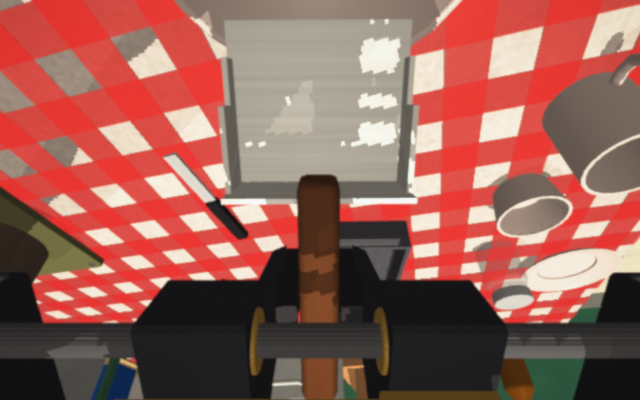

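The scoop is empty at 32° forward tilt. I'll level it and check that the nuts are in the bowl while planning the return.

carry_out:
  motion: [-1.15,0,0,0,0.09,0,-1.15,0,0,0,0.09,0,-1.15,0,0,0,0.09,0,-1.15,0,0,0,0.09,0,-1.15,0,0,0,0.09,0,-1.15,0,0,0,0.09,0,0,0,0,0,0.02,0]

```text
clock: 20.18
tool_pos: [0.5349, 0.1361, 0.2928]
eef_rot: [0.789, 0.614, -0.001, 0.001]
contact_force: [-0.7, -0.1, -1.6]
opening: 0.177
```

```bash
python3 - <<'E'
from h import *
s=monitor.get_state(); print(s["clock"],s["tool_pos"],R.from_quat(s["eef_rot"]).as_euler('xyz',degrees=True))
for n in("scene","side"):
    p=snapshot(n); save(p,n+"3"); C=cloud(p); ok=p["range_z"]>0; x,y,z=C[...,0],C[...,1],C[...,2]
    for m in finder.masks_of(p,"nut0")[:4]:
        print(n,round(m["p"],2),C[m["pixels"]&ok].mean(0).round(3))
    M=(z>.071)&(z<.08)&(x>.45)&(x<.69)&(y>.15)&(y<.4)&ok; q=C[M][:,:2]
    A=np.c_[2*q,np.ones(len(q))]; c=np.linalg.lstsq(A,(q**2).sum(1),rcond=None)[0]; print("bowl",c[:2],len(q))
plan([.4843,-.3431,.225],RT(76.14),16)
E
```

```text
20.175 [0.53488056 0.13614034 0.29280967] [1.79947955e+02 1.18686506e-01 7.58211943e+01]
scene 0.65 [0.568 0.315 0.038]
scene 0.58 [0.578 0.246 0.031]
scene 0.47 [0.576 0.282 0.034]
bowl [0.56819156 0.27652   ] 229
side 0.73 [0.568 0.292 0.033]
side 0.61 [0.559 0.328 0.04 ]
side 0.48 [0.569 0.255 0.031]
side 0.28 [0.735 0.282 0.011]
bowl [0.56809036 0.2804326 ] 446
16 [-3.01, 0.41, 0.42, 0.0, 0.0, 0.0, -3.01, 0.41, 0.42, 0.0, 0.0, 0.0, -3.01, 0.41, 0.42, 0.0, 0.0, 0.0, -3.01, 0.41, 0.42, 0.0, 0.0, 0.0, -3.01, 0.41, 0.42, 0.0, 0.0, 0.0, -3.01, 0.41, 0.42, 0.0, 0.0, 0.0, -3.01, 0.41, 0.42, 0.0, 0.0, 0.0, -3.01, 0.41, 0.42, 0.0, 0.0, 0.0]
16 [-3.01, 0.41, 0.42, 0.0, 0.0, 0.0, -3.01, 0.41, 0.42, 0.0, 0.0, 0.0, -3.01, 0.41, 0.42, 0.0, 0.0, 0.0, -3.01, 0.41, 0.42, 0.0, 0.0, 0.0, -3.01, 0.41, 0.42, 0.0, 0.0, 0.0, -3.01, 0.42, 0.42, 0.0, 0.0, 0.0, -3.01, 0.42, 0.42, 0.0, 0.0, 0.0, -3.01, 0.42, 0.42, 0.0, 0.0, 0.0]
```

All three nuts are in the bowl, and the bowl hasn't moved. Returning to the tin.

carry_out:
  motion: [-3,0.4,0,0,0,0,-3,0.4,0,0,0,0,-3,0.4,0,0,0,0,-3,0.4,0,0,0,0,-3,0.4,0,0,0,0,-3,0.4,0.5,0,0,0,-3,0.4,0.5,0,0,0,-3,0.4,0.5,0,0,0]

```text
clock: 21.38
tool_pos: [0.5094, -0.1002, 0.2769]
eef_rot: [0.787, 0.618, -0.0, 0.0]
contact_force: [0.3, -0.2, -1.7]
opening: 0.179
```

carry_out:
  motion: [-3,0.4,0.75,0,0,0,-3,0.4,0.75,0,0,0,-3,0.4,0.75,0,0,0,-3,0.45,0.75,0,0,0,-3,0.45,0.75,0,0,0,-3,0.45,0.75,0,0,0,-3.1,0.45,0.75,0,0,0,0,0,0,0,0,0]

```text
clock: 22.38
tool_pos: [0.487, -0.315, 0.2237]
eef_rot: [0.788, 0.615, -0.001, 0.0]
contact_force: [0.5, 0.0, -2.2]
opening: 0.175
```

```bash
python3 y.py; python3 t.py w12; python3 -c "
from h import *
plan([.4843,-.3431,.186],RT(76.14),3)"
```

```text
0.005 3952 [-0.0501  0.0526] mid 0.0013 zmax 0.036
0.015 3096 [-0.0502  0.0528] mid 0.0013 zmax 0.031
0.025 3167 [-0.0502  0.0528] mid 0.0013 zmax 0.03
0.035 3380 [-0.0501  0.0529] mid 0.0014 zmax 0.03
0.045 3445 [-0.0501  0.0529] mid 0.0014 zmax 0.03
0.055 3394 [-0.05    0.0529] mid 0.0015 zmax 0.016
0.065 3458 [-0.0499  0.053 ] mid 0.0015 zmax 0.016
0.075 3543 [-0.0498  0.0531] mid 0.0016 zmax 0.015
0.085 3630 [-0.0498  0.0532] mid 0.0017 zmax 0.003
0.095 1570 [-0.0496  0.0532] mid 0.0018 zmax 0.003
lip 0.09412209909062264 floor world z near lip 0.09397044534517787
1 0.02 0.0013224772551475583
1 0.07 0.0005633565744535968
-1 0.02 0.0013214712062445677
-1 0.07 0.0005851946152232584
22.425 [ 0.48772756 -0.31271327  0.22417578] [-1.79970708e+02  2.62558778e-02  7.61016437e+01]
0.1 walls [(np.float64(0.0565), np.float64(0.0622)), (np.float64(-0.0635), np.float64(-0.0575))]
0.12 walls [(np.float64(0.0566), np.float64(0.0623)), (np.float64(-0.0631), np.float64(-0.0574))]
scoop side 1 836 0.05077875791265972
scoop side -1 818 -0.04822582161211484
lip X 0.09402550763468683
3 [-1.08, 0.12, 1.29, 0.0, -0.0, 0.001, -1.08, 0.12, 1.29, 0.0, -0.0, 0.001, -1.08, 0.12, 1.29, 0.0, -0.0, 0.001]
```

carry_out:
  motion: [-1.05,0.12,0.5,0,0.007,-0.005,-1.05,0.12,1,0,0.006,-0.004,-1.1,0.12,1.3,0,0,0,0,0,0.9,0,0,0,0,0,0,0,0,0,0,0,0,0,0,0]

```text
clock: 23.28
tool_pos: [0.4837, -0.3437, 0.1877]
eef_rot: [0.784, 0.62, 0.005, -0.004]
contact_force: [-0.2, 0.9, -3.3]
opening: 0.175
```

```bash
python3 y.py; python3 t.py w12
```

```text
0.005 3954 [-0.0501  0.0527] mid 0.0013 zmax 0.036
0.015 3097 [-0.0503  0.0528] mid 0.0013 zmax 0.03
0.025 3168 [-0.0502  0.0528] mid 0.0013 zmax 0.03
0.035 3377 [-0.0502  0.0531] mid 0.0014 zmax 0.03
0.045 3464 [-0.0501  0.053 ] mid 0.0015 zmax 0.03
0.055 3394 [-0.05   0.053] mid 0.0015 zmax 0.016
0.065 3459 [-0.0499  0.053 ] mid 0.0015 zmax 0.016
0.075 3537 [-0.0498  0.0531] mid 0.0016 zmax 0.016
0.085 3628 [-0.0498  0.0531] mid 0.0017 zmax 0.003
0.095 1586 [-0.0496  0.0533] mid 0.0018 zmax 0.003
lip 0.09426145721701752 floor world z near lip 0.05964414791362366
1 0.02 0.0013713192616711112
1 0.07 0.0006604143742740265
-1 0.02 0.0014155542765023343
-1 0.07 0.0006633527017933794
23.325 [ 0.48378284 -0.34383107  0.18789164] [179.95282253  -0.73279694  76.69939339]
0.1 walls [(np.float64(0.0584), np.float64(0.0641)), (np.float64(-0.0612), np.float64(-0.0554))]
scoop side 1 830 0.05086656369950221
scoop side -1 815 -0.04819898036694307
lip X 0.09400117274767843
```

carry_out:
  motion: [0,0,1.2,0,0,0,0,0,1.3,0,0,0,0,0,1.2,0,0,0,0,0,0.7,0,0,0,0,0,0.3,0,0,0,0,0,0,0,0,0,0,0,0,0,0,0]

```text
clock: 24.3
tool_pos: [0.4837, -0.3439, 0.1409]
eef_rot: [0.784, 0.62, 0.005, -0.003]
contact_force: [-0.2, -0.5, -2.3]
opening: 0.178
```

```bash
python3 y.py | tail -5; python3 t.py w13; python3 -c "
from h import *
s=monitor.get_state(); print(s['contact_force'])"
```

```text
lip 0.09426834545640544 floor world z near lip 0.012823014443464953
1 0.02 0.0013322005639138657
1 0.07 0.0006757543998618665
-1 0.02 0.0013440272007876758
-1 0.07 0.0006761914314086792
24.35 [ 0.48367484 -0.34387312  0.14096044] [179.94933183  -0.7053101   76.65073538]
0.1 walls [(np.float64(0.0583), np.float64(0.064)), (np.float64(-0.0611), np.float64(-0.0554))]
scoop side 1 2527 0.05822663963854738
scoop side -1 2501 -0.056115670855295945
lip X 0.09401094622655178
[ 0.05670011  0.53085448 -2.26274049]
```

carry_out:
  motion: [0,0,0.15,0,0,0,0,0,0.15,0,0,0,0,0,0.05,0,0,0,0,0,0,0,0,0,0,0,0,0,0,0]

```text
clock: 25.08
tool_pos: [0.4835, -0.3436, 0.137]
eef_rot: [0.784, 0.62, 0.005, -0.004]
contact_force: [-0.6, -0.2, -2.7]
opening: 0.175
```

carry_out:
  motion: [0,0,0.04,0,0,0,0,0,0,0,0,0,0,0,0,0,0,0]

```text
clock: 25.45
tool_pos: [0.4835, -0.3438, 0.1368]
eef_rot: [0.784, 0.62, 0.005, -0.004]
contact_force: [-1.0, -0.2, 1.5]
opening: 0.174
```

```bash
python3 y.py | tail -5; python3 -c "
from h import *
s=monitor.get_state(); print(s['contact_force'],s['tool_pos'])"
```

```text
lip 0.10488499995678385 floor world z near lip 0.008569729068952203
1 0.02 0.0016171869823483898
1 0.07 0.001059747673974265
-1 0.02 0.0016342786825746664
-1 0.07 0.0010696166357611336
[-0.82148606 -0.71510094  0.56495565] [ 0.48348635 -0.34378101  0.13682099]
```

Contact is light (force rose from −2.3 to about +1 N). I'll let go and withdraw straight up.

carry_out:
  motion: [0,0,0,0,0,0,0,0,0,0,0,0,0,0,0,0,0,0,0,0,0,0,0,0,0,0,0,0,0,0]
  hand: 5

```text
clock: 26.12
tool_pos: [0.4835, -0.3437, 0.1366]
eef_rot: [0.784, 0.62, 0.005, -0.004]
contact_force: [0.1, 0.3, -0.1]
opening: 0.573
```

carry_out:
  motion: [0,0,-0.5,0,0,0,0,0,-1.5,0,0,0,0,0,-3,0,0,0,0,0,-4,0,0,0,0,0,-4,0,0,0,0,0,-4,0,0,0,0,0,0,0,0,0,0,0,0,0,0,0]

```text
clock: 27.12
tool_pos: [0.4825, -0.3457, 0.3068]
eef_rot: [0.784, 0.62, 0.005, -0.004]
contact_force: [-0.2, 0.4, 0.4]
opening: 0.565
```

```bash
python3 - <<'E'
from h import *
s=monitor.get_state(); print(s["clock"],s["tool_pos"],s["contact_force"])
p=snapshot("wrist"); C=cloud(p,s); save(p,"w14"); ok=p["range_z"]>0
u=np.array([np.cos(np.radians(77)),np.sin(np.radians(77))]); d=C[...,:2]-[.5075,-.2407]; X=d@u; Y=d@[-u[1],u[0]]; z=C[...,2]
k=ok&(X>-.07)&(X<0)&(abs(Y)<.04)&(z<.03); c=np.linalg.lstsq(np.c_[X[k],Y[k],np.ones(k.sum())],z[k],rcond=None)[0]; print("blade plane",c.round(4),np.median(z[k]))
k=ok&(z>.085)&(z<.12); print("handle top",np.median(z[k]), C[k].mean(0))
for n in("scene","side"):
    p=snapshot(n); save(p,n+"4"); C=cloud(p); ok=p["range_z"]>0
    for t in("nut0","knife" if 0 else "bowl","ramekin","mug","salt","woodspoon"):
        for m in finder.masks_of(p,t)[:3 if t=="nut0" else 1]: print(n,t,round(m["p"],2),np.median(C[m["pixels"]&ok],0).round(3))
E
```

```text
27.125 [ 0.4824704  -0.34565901  0.30678823] [-0.18052185  0.38551437  0.39337398]
blade plane [-0.0001 -0.0007  0.0091] 0.009119211766663887
handle top 0.10062410642067282 [ 0.39597678 -0.39597274  0.10018806]
scene nut0 0.53 [0.567 0.316 0.04 ]
scene nut0 0.47 [0.578 0.281 0.035]
scene nut0 0.46 [0.58  0.243 0.033]
scene bowl 0.91 [0.545 0.31  0.042]
scene ramekin 0.88 [ 0.746 -0.071  0.015]
scene mug 0.85 [0.789 0.048 0.049]
scene salt 0.58 [ 0.743 -0.238  0.083]
scene woodspoon 0.74 [0.73  0.263 0.014]
side nut0 0.71 [0.567 0.292 0.033]
side nut0 0.65 [0.569 0.256 0.032]
side nut0 0.59 [0.557 0.328 0.04 ]
side bowl 0.6 [0.602 0.263 0.037]
side ramekin 0.64 [ 0.753 -0.084  0.026]
side mug 0.69 [ 0.508 -0.198  0.021]
side salt 0.71 [ 0.507 -0.201  0.021]
side woodspoon 0.71 [0.732 0.323 0.012]
```

View pics/scene4.png

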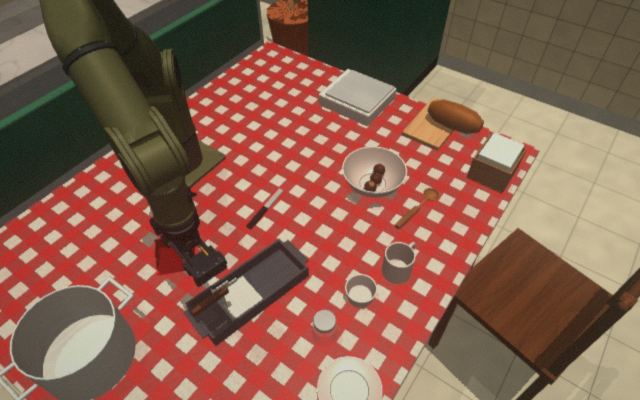

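The view shows the three nuts in the bowl at (375,178) and the scoop flat in the otherwise empty tin at (230,295). Its floor is level at z = 9 mm, which is the 6 mm tin floor plus the 3 mm sheet. The gripper is clear of everything.

```bash
python3 -c "
from h import *
print(workorder.finish_job())"
```

```text
the job is handed in; nothing more can be done
None
```

The job is done and handed in at about 27 s. I pushed all three chestnuts onto the scoop against the tin's end wall and tipped them into the large white bowl in one load. I then laid the scoop back in the empty tin, let go, and withdrew straight up.

**Last checks:**
- **Chestnuts:** both fixed cameras show all three inside the bowl, and the fingers never touched them.
- **Bowl:** after the tip, its fitted centre was within 0.3 mm of the start reading from each camera.
- **Scoop:** it lies right way up and level (slope under 0.001), with its floor at z = 9.1 mm against 9 mm expected.
- **Forces and bystanders:** no force reading rose above about 4 N. The scene camera put the ramekin, mug, salt and spoon where they started.

**Disagreements:** in the last side picture, the finder placed the "mug" and "salt" at the tin. I took these as false hits, because the scene camera showed both where they started. The scoop also slipped about 0.5° in the grip while carrying the load; I corrected for that before setting it down.

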